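# Load two bar blanks into a spring-loaded feed magazine

## Robot

A 6-joint arm with a two-finger parallel gripper is mounted at the origin on the work surface. World frame = base frame: x ahead of the robot, y to its left, z up, the work surface at z = 0. Lengths are in m, angles in rad, forces in N, time in s.
With the tool pointing down it reaches from about 0.4 to 0.825 m from the base axis. Payload 7 kg.
Tool frame: the origin (TCP) lies at the very end of the fingers, on their centre line; the grasp point (between the pads) lies 19 mm behind it; z points along the fingers, y is the line along which they close (so a half turn about z gives the same grasp; the last joint's range is limited). The gripper opens to 88 mm and grips with 3 to 60 N. Pads are 19 mm wide; open, the fingers measure 130 mm over their backs; the gripper's body (78 mm by 193 mm) begins 47 mm behind the grasp point.
Start: joints at [-0.938, 0.359, 0.012, 0, -1.224, -0.288], TCP at [0.228, -0.635, 0.227] pointing down, gripper open.
Joint ranges: [-3.07, 3.07], [-1.43, 2.12], [-1.02, 1.25], [-3.03, 1.67], [-3.05, -0], [-3.03, 3.03]. Speed limits (rad/s): [2.39, 2.39, 3.01, 3.14, 3.14, 3.14].

## Interface

Orientations are given as [roll, pitch, yaw] about the fixed x, y, z axes, in that order (R = Rz(yaw) Ry(pitch) Rx(roll)).
In Python, from station import arm, grab_frame gives the robot as it stands.
- The arm moves only by the tool jog_arm, never from a script. Its argument "deltas" is a list that holds one entry, the list of rows, each a list of 4 numbers: the shift along the tool's x, y, z in units of 60 mm (1.0 is 60 mm), then the turn about the tool's z in units of 5 degrees (1.0 is 5 degrees). A call has 1 to 8 rows; each row is the pose to reach, as a shift and turn from the pose commanded when the call began, along the tool's axes at that moment; what a row does not reach only later rows make up. A row lasts 1/8 s, in which the tool goes at most 62.5 mm and 10.7 degrees, less where a joint would pass 70% of its speed; a pose out of reach is approached as far as the arm can. A call with a gripper value outside its range is refused whole. "grip" is the finger opening in mm, from 0 to 87.6, set as the call begins (left out, the last holds). The fingers move at their own pace and stop on an object; "squeeze" is the grip in N (left out, the last holds). Time passes only in rows, so rows that repeat a pose let the fingers close. It gives the time, the measured TCP pose, the force, the opening and the grip force at its end, in the units of the state.
- arm.get_state(): the state, without advancing time (a new reading comes with each control period).
- grab_frame(name): name is "scene" or "top" or "wrist"; returns a dict with "img" (400x640x3 uint8, red, green, blue), "vfov" (degrees; the focal length in pixels is half the picture's height over the tangent of half this angle, whatever the lens; pixels are square), "cx", "cy" (the principal point, pixels), "xyz" and "rotation" of the camera in the world. Camera axes: x right, y down, z forward; pixel columns grow to the right and rows downward; lengths in m; the calibration is good to about 2 mm. A picture is of the moment at which its call begins. There is no depth.
- arm.job_done(): hands the job in; it is judged then, once.
The state is a dict: "t": time; "q": joint angles; "qd": joint speeds; "joint_efforts": joint torques, N m; "eef_pos": TCP position; "ee_rot": TCP orientation; "force": force on the tool from outside, world axes, zero at the start; "moment": the same for the moment, N m; "width": finger opening in m; "gripper_force": force on a finger pad.
Only numpy, scipy, OpenCV 4.12 (cv2) and the standard library are available. Lean on these libraries where they do the work, as an engineer would, in place of code of your own. Each camera call takes 0.05 s, during which the arm holds its last target. There are 200 camera calls.

## Task

Load the two equal, shorter aluminium bars into the spring-loaded feed magazine, one after the other: lay each lengthwise in the magazine's mouth, then press it straight down (only shut fingers fit in between the lips) until the sprung lips on both sides have snapped back over it, so that in the end both lie level, one on the other, held under the lips. Stop pressing as soon as the lips have snapped in: the spring must not be crushed. Leave the longer bar and everything else on the bench where it is.

Things in the scene. Friction and masses are not known exactly. Their poses are not given: they have to be found in the camera images.
- stand: Fixed dark base plate 180 x 110 x 8 mm with a grey clamp collar, holding the aluminium magazine upright. Origin: centre of its underside on the bench; x along the magazine's length. The magazine is clamped at an unknown height: its lips' underside lies 100 to 120 mm above the bench. Its open shaft, centred on this origin, is 124 mm long, 43 mm wide, walls 6 mm.
- follower (a joint): Travel (m) of the black sprung plate in the shaft, growing downwards; 0 when empty (its top 14 mm below the lips' underside), about 0.016 with one bar held under the lips, 0.046 with two (the second pushes the first deeper). Spring force 8 N when empty, about 13 N at 0.05. Beyond 0.053 the spring is crushed: failure.
- lip_left (a joint): Outward travel (m) of the sprung steel lip on the shaft's +y side: 0 snapped in (7 mm into the shaft), about 0.006 as a bar passes. Its upper side slopes up to 13 mm above its flat underside. Teeth only 32 to 58 mm either side of the middle: shut fingers can press through between. The long walls rise 23 mm, the end walls 36 mm above the underside.
- lip_right (a joint): The same on the -y side. A bar set in the mouth rests on both lips' slopes, its top about 37 mm above their underside. Pressing it past takes 8 to 20 N; its top must go 1 to 5 mm below their underside, then both lips snap in over it and the follower lifts it against them.
- bar_a: Loose aluminium bar, 120 x 40 x 30 mm (x, y, z) with 4 mm chamfers along its long edges, about 0.4 kg. Origin at its centre, x along its length. Starts lying flat on the bench, 30 mm high.
- bar_b: A second bar just like bar_a; either may go in first.
- bar_long: Loose aluminium bar of the same section, but 165 mm long: it does not fit the magazine and is to be left alone. Origin at its centre, x along its length.
- deburring_tool: Bystander: hand tool with a yellow handle, 160 mm long, lying on the bench between the bars and the magazine. Origin on its underside.
- scouring_pad: Bystander: maroon scouring pad, 150 x 80 x 12 mm, on the bench beyond the magazine. Origin: centre of its underside.
- oil_can: Bystander: white bottle, 60 mm across, 130 mm high, standing at the back. Origin: centre of its underside.
Mind the look-alikes: they are no part of the job. What is shaped like the bar_b but pink or purple is not meant.

How it is judged:
On the way, in this order (a step that is already met when the one before it is completed fails the run):
1. a first bar lies level under the lips, both lips snapped back over it and nothing else holding it (((z of bar_a in the frame of stand between 0.04 and 0.11 m and x of bar_a in the frame of stand between -0.006 and 0.006 m and y of bar_a in the frame of stand between -0.006 and 0.006 m and angle between the x axis of bar_a and the x axis of stand, either way round below 0.08 rad) or (z of bar_b in the frame of stand between 0.04 and 0.11 m and x of bar_b in the frame of stand between -0.006 and 0.006 m and y of bar_b in the frame of stand between -0.006 and 0.006 m and angle between the x axis of bar_b and the x axis of stand, either way round below 0.08 rad)) and value of joint each of lip_left, lip_right below 0.003 m and contact force between the fingers and bar_a below 0.1 N and contact force between the fingers and bar_b below 0.1 N), for 0.2 s.
2. both bars lie under the lips (z of bar_a in the frame of stand between 0.04 and 0.11 m and x of bar_a in the frame of stand between -0.006 and 0.006 m and y of bar_a in the frame of stand between -0.006 and 0.006 m and angle between the x axis of each of bar_a, bar_b and the x axis of stand, either way round below 0.08 rad and z of bar_b in the frame of stand between 0.04 and 0.11 m and x of bar_b in the frame of stand between -0.006 and 0.006 m and y of bar_b in the frame of stand between -0.006 and 0.006 m and value of joint each of lip_left, lip_right below 0.003 m), for 0.2 s.
At the end, for the whole second after the job is handed in: Both short bars at rest in the magazine, centres 40 to 110 mm above the bench, within 6 mm of the shaft's middle lengthwise and crosswise, lengthwise within 0.08 rad; both lips within 3 mm of fully in; follower down by more than 42 mm (all of step 2 and value of joint follower above 0.042 m and linear speed of each of bar_a, bar_b below 0.02 m/s); the robot touches nothing.
It fails at once if the spring is crushed (follower pressed down by more than 53 mm) (value of joint follower above 0.053 m).
It fails at once if the long bar is moved by more than 30 mm (distance of bar_long from where it was at the start of the episode above 0.03 m).
It fails at once if a bystander is moved by more than 30 mm (distance of any of deburring_tool, scouring_pad, oil_can from where it was at the start of the episode above 0.03 m).
It also fails if it takes over 72 s, if anything falls off the work surface, if the arm or the gripper's body presses on something with over 40 N, if the wrist force passes 120 N, or if a joint passes its speed limit or range.

## Working session

There is one attempt and no reset: what is moved stays moved. The work goes in short steps, Python scripts to look and compute and a tool call to move; the robot and the scene stay as the last step left them, time stands still between calls to the robot, and variables do not carry over. Pictures are saved under pics/ and viewed, at most 10 in all, crops included, and the job is handed in when it is done.

Besides the shell and the picture viewer there is one more tool, called as name(argument=value, ...), one argument or row to a line, values as JSON. jog_arm: Moves the arm, as the interface text tells. Its arguments: {"type":"object","properties":{"deltas":{"type":"array"},"grip":{"type":"number"},"squeeze":{"type":"number"}},"required":["deltas"]}

```bash
mkdir -p pics && ls && cat > h.py <<'E'
import numpy as np, cv2
from station import arm, grab_frame
def save(f,n): cv2.imwrite(f'pics/{n}.png', f['img'][:,:,::-1])
def K(f):
    fl=200/np.tan(np.radians(f['vfov'])/2); return np.array([[fl,0,f['cx']],[0,fl,f['cy']],[0,0,1]])
def p2w(f,u,v,z):
    d=np.array(f['rotation'])@np.linalg.inv(K(f))@np.array([u,v,1.]); o=np.array(f['xyz']); return o+d*(z-o[2])/d[2]
def w2p(f,P):
    c=(np.atleast_2d(P)-f['xyz'])@np.array(f['rotation']); q=c@K(f).T; return q[:,:2]/q[:,2:]
E
python3 - <<'E'
from h import *
import pickle
fs={n:grab_frame(n) for n in('top','scene')}
pickle.dump(fs,open('f0.pkl','wb'))
for n in fs: save(fs[n],n+'0'); print(n,{k:np.round(v,4).tolist() for k,v in fs[n].items() if k!='img'})
print(arm.get_state())
E
```

```text
pics
top {'vfov': 46.243, 'cx': 320.6212, 'cy': 201.2255, 'xyz': [0.4266, -0.0378, 1.3636], 'rotation': [-3.0218, 0.0075, -1.5652]}
scene {'vfov': 51.278, 'cx': 314.6493, 'cy': 205.8127, 'xyz': [0.9215, -0.6223, 0.9812], 'rotation': [-2.4803, 0.009, 0.5528]}
{'t': 0.1, 'q': array([-9.37929019e-01,  3.59305281e-01,  1.11896869e-02, -3.02822292e-04,
       -1.22413529e+00, -2.88111611e-01]), 'qd': array([-0.00165919, -0.00243874,  0.00255598,  0.00080722,  0.00010495,
       -0.00055639]), 'joint_efforts': array([-1.31485551e-03, -5.84161663e+01,  2.93751633e+01,  7.01538295e+00,
        1.01788758e-02, -6.07970378e-05]), 'eef_pos': array([ 0.2279635 , -0.63488277,  0.22574095]), 'ee_rot': array([ 3.14011715e+00, -1.40380177e-04, -2.79693995e+00]), 'force': array([-1.25196537, -1.03177119, -0.16516224]), 'moment': array([-0.03503854,  0.01599765,  0.01909208]), 'gripper_force': 0.0, 'width': 0.08761302177295235}
```

```bash
sed -i "s/np.array(f\['rotation'\])/Rm(f)/g; 2a from scipy.spatial.transform import Rotation\ndef Rm(f): return Rotation.from_euler('xyz',f['rotation']).as_matrix()" h.py && cat h.py
```

```text
import numpy as np, cv2
from station import arm, grab_frame
from scipy.spatial.transform import Rotation
def Rm(f): return Rotation.from_euler('xyz',f['rotation']).as_matrix()
def save(f,n): cv2.imwrite(f'pics/{n}.png', f['img'][:,:,::-1])
def K(f):
    fl=200/np.tan(np.radians(f['vfov'])/2); return np.array([[fl,0,f['cx']],[0,fl,f['cy']],[0,0,1]])
def p2w(f,u,v,z):
    d=Rm(f)@np.linalg.inv(K(f))@np.array([u,v,1.]); o=np.array(f['xyz']); return o+d*(z-o[2])/d[2]
def w2p(f,P):
    c=(np.atleast_2d(P)-f['xyz'])@Rm(f); q=c@K(f).T; return q[:,:2]/q[:,2:]
```

View pics/top0.png

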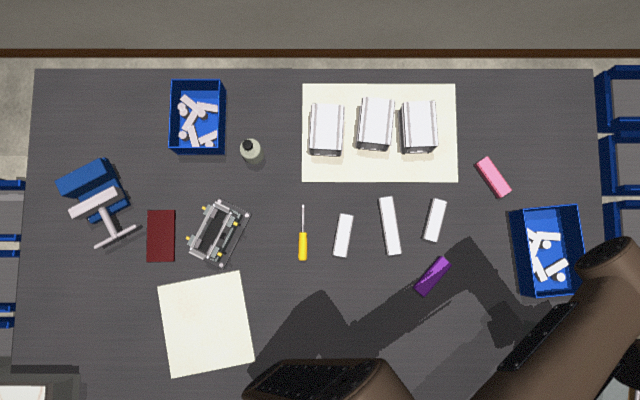

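View pics/scene0.png

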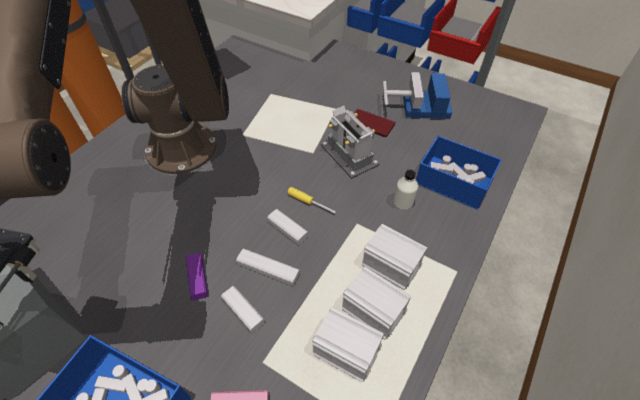

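Top view: magazine at (217,233); candidates: white bars (343,235), (434,220), long bar (390,225); pink (493,177) and purple (432,276) decoys, three ribbed blocks on the mat (325..420,125), parts in bins. The two short white ones are wanted. Now measuring, with one close crop.

```bash
cat > m.py <<'E'
from h import *
import pickle
fs=pickle.load(open('f0.pkl','rb'))
def bars(f,roi):
    g=f['img'].astype(int); m=((g.min(2)>120)&(g.max(2)-g.min(2)<40)).astype(np.uint8)
    x0,y0,x1,y1=roi; z=np.zeros_like(m); z[y0:y1,x0:x1]=m[y0:y1,x0:x1]
    for c in cv2.findContours(z,0,cv2.CHAIN_APPROX_NONE)[0]:
        if cv2.contourArea(c)<150: continue
        w=np.array([p2w(f,u,v,.03)[:2] for u,v in c[:,0]])
        r=cv2.minAreaRect((w*1000).astype(np.float32)); (cx,cy),(a,b),t=r
        if a<b: a,b,t=b,a,t-90
        print('centre',round(cx,1),round(cy,1),'size',round(a,1),round(b,1),'yaw',round(t,1), 'px',c[:,0].mean(0).round())
print('top');bars(fs['top'],(325,188,465,270))
print('scene');bars(fs['scene'],(215,205,320,335))
f=fs['top']; c=f['img'][180:300,170:500]; 
a=cv2.resize(f['img'][185:280,175:260],None,fx=6,fy=6,interpolation=cv2.INTER_CUBIC)
cv2.imwrite('pics/magtop.png',a[:,:,::-1])
s=fs['scene']; a=cv2.resize(s['img'][90:190,300:400],None,fx=5.5,fy=5.5,interpolation=cv2.INTER_CUBIC)
cv2.imwrite('pics/magscene.png',a[:,:,::-1])
E
python3 m.py
```

```text
top
centre 491.6 -90.4 size 123.2 41.1 yaw -10.1 px [343. 235.]
centre 536.4 -352.9 size 123.2 41.1 yaw -15.3 px [435. 220.]
centre 519.8 -224.3 size 168.5 41.1 yaw 8.3 px [390. 225.]
scene
centre 535.5 -354.7 size 124.0 42.7 yaw -15.5 px [242. 307.]
centre 657.5 -274.9 size 146.2 88.7 yaw -58.7 px [307. 313.]
centre 519.8 -227.1 size 168.6 44.5 yaw 8.3 px [268. 265.]
centre 490.7 -92.2 size 124.1 43.8 yaw -9.9 px [287. 224.]
```

View pics/magtop.png

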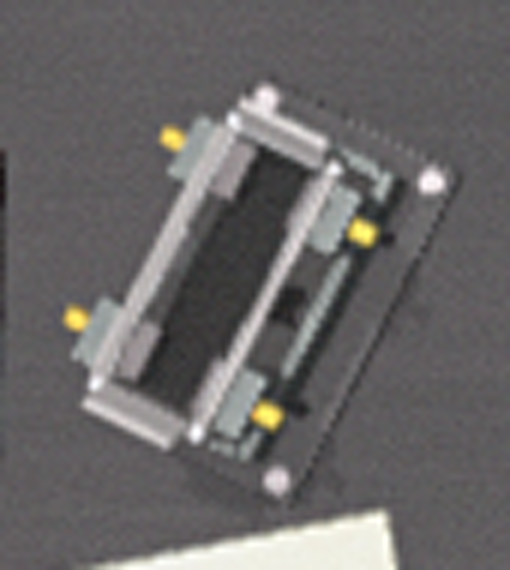

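View pics/magscene.png

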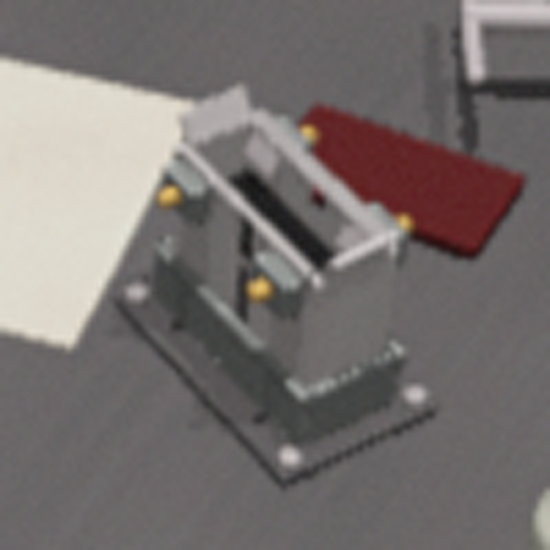

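```bash
cat > fit.py <<'E'
from h import *
import pickle
from scipy.optimize import least_squares
fs=pickle.load(open('f0.pkl','rb'))
T=lambda p:(175+(p[0]-2.5)/6,185+(p[1]-2.5)/6); S=lambda p:(300+(p[0]-2.5)/5.5,90+(p[1]-2.5)/5.5)
# labels: world-order corners; a: right/top image
b=lambda i,j:('b',i,j); w=lambda i,j:('w',i,j)
# sx: +1 = toward image top in top view ; sy:+1 = left wall in top view
obs=[('top',T((265,95)),b(1,1)),('top',T((432,180)),b(1,-1)),('top',T((277,480)),b(-1,-1)),
('top',T((335,170)),w(1,-1)),('top',T((195,435)),w(-1,-1)),('top',T((235,120)),w(1,1)),('top',T((97,383)),w(-1,1)),
('scene',S((135,292)),b(-1,-1)),('scene',S((290,457)),b(1,-1)),('scene',S((413,395)),b(1,1)),
('scene',S((180,150)),w(-1,-1)),('scene',S((318,280)),w(1,-1)),('scene',S((258,115)),w(-1,1)),('scene',S((395,237)),w(1,1))]
def res(p):
    x,y,t,h,bx,by,wx=p; c,s=np.cos(t),np.sin(t); r=[]
    for n,uv,(k,i,j) in obs:
        X,Y,Z=(i*bx,j*by,.010) if k=='b' else (i*wx,j*.0245,h+.023)
        r+=list(w2p(fs[n],[x+c*X-s*Y,y+s*X+c*Y,Z])[0]-uv)
    return np.array(r)
p=p2w(fs['top'],*T((250,270)),.1)
best=min((least_squares(res,[p[0],p[1],t0,.11,.078,.043,.065],loss='soft_l1') for t0 in (-.5,.5)),key=lambda s:s.cost)
print(best.x.round(4),np.degrees(best.x[2]),best.cost); print(best.fun.reshape(-1,2).round(1).tolist())
E
python3 fit.py
```

```text
[ 0.4966  0.2641 -0.4501  0.1034  0.0804  0.045   0.0648] -25.788817794900094 3.138030975846072
[[0.2, 0.6], [-0.2, -0.0], [0.0, 0.2], [-0.8, -0.5], [-0.2, -0.5], [-0.4, -0.2], [-0.3, -0.1], [-0.1, 0.5], [-0.1, 0.4], [0.3, 0.4], [0.3, -0.6], [-0.2, -0.1], [-1.0, 0.2], [-1.0, 1.5]]
```

```bash
cat > go.py <<'E'
import sys; from h import *
# usage: go.py x y z yawdeg -> row in units
x,y,z,yw=map(float,sys.argv[1:5]); s=arm.get_state(); p=s['eef_pos']; R=Rotation.from_euler('xyz',s['ee_rot'])
R0=Rotation.from_euler('xyz',[np.pi,0,s['ee_rot'][2]])
d=R0.inv().apply(np.array([x,y,z])-p)/.06
t=-((yw-np.degrees(s['ee_rot'][2])+180)%360-180)/5
print('t',s['t'],'pos',p.round(4),'rpy',np.degrees(s['ee_rot']).round(2),'F',s['force'].round(1),'w',round(s['width'],4)); print('row',d.round(3).tolist(),round(t,3),'rows>=',np.ceil(max(np.linalg.norm(d)*60/62.5,abs(t)*5/10.7)))
E
python3 go.py .491 -.091 .13 170
```

```text
t 0.1 pos [ 0.228  -0.6349  0.2257] rpy [ 1.7992e+02 -1.0000e-02 -1.6025e+02] F [-1.3 -1.  -0.2] w 0.0876
row [-7.189, 7.05, 1.596] 5.949 rows>= 10.0
```

jog_arm(
  deltas=[
    [[-7.2,7.05,1.6,5.95],[-7.2,7.05,1.6,5.95],[-7.2,7.05,1.6,5.95],[-7.2,7.05,1.6,5.95],[-7.2,7.05,1.6,5.95],[-7.2,7.05,1.6,5.95],[-7.2,7.05,1.6,5.95],[-7.2,7.05,1.6,5.95]],
  ],
  grip=87,
  squeeze=40,
)

```text
t: 1.1
eef_pos: [0.4427, -0.1916, 0.1484]
ee_rot: [3.142, 0.0, 2.967]
force: [1.7, 0.4, 0.7]
width: 0.087
gripper_force: 0.0
```

```bash
python3 go.py .491 -.091 .13 170
```

```text
t 1.1 pos [ 0.4427 -0.1916  0.1484] rpy [1.8000e+02 2.0000e-02 1.7001e+02] F [1.7 0.4 0.7] w 0.087
row [-0.503, 1.79, 0.307] 0.002 rows>= 2.0
```

jog_arm(
  deltas=[
    [[-0.4,1.3,0.25,0],[-0.4,1.3,0.25,0],[-0.4,1.3,0.25,0],[-0.4,1.3,0.25,0]],
  ],
)

```text
t: 1.6
eef_pos: [0.4789, -0.1215, 0.1336]
ee_rot: [-3.141, -0.0, 2.967]
force: [-0.6, 0.5, 0.0]
width: 0.0872
gripper_force: 0.0
```

```bash
python3 go.py .491 -.091 .13 170; python3 - <<'E'
from h import *
f=grab_frame('wrist'); save(f,'w1'); print(f['vfov'],f['cx'],f['cy'],f['xyz'],f['rotation'])
import pickle; pickle.dump(f,open('w1.pkl','wb'))
g=f['img'].astype(int); m=((g.min(2)>120)&(g.max(2)-g.min(2)<40)).astype(np.uint8)
for c in cv2.findContours(m,0,cv2.CHAIN_APPROX_NONE)[0]:
    if cv2.contourArea(c)<2000: continue
    w=np.array([p2w(f,u,v,.03)[:2] for u,v in c[:,0]]); print(cv2.minAreaRect((w*1000).astype(np.float32)),c[:,0].mean(0))
E
```

```text
t 1.6 pos [ 0.4789 -0.1215  0.1336] rpy [-1.7999e+02 -3.0000e-02  1.6998e+02] F [-0.6  0.5  0. ] w 0.0872
row [-0.111, 0.535, 0.06] -0.004 rows>= 1.0
65.35362819677525 314.27266708182117 198.9034399009772 [ 0.41138706 -0.10862973  0.29172408] [ 2.88807803e+00 -3.14814346e-04  1.39498337e+00]
((642.0150146484375, -254.82273864746094), (437.7315673828125, 60.20669174194336), 79.90717315673828) [222.22126437 378.98850575]
((577.6554565429688, -114.99481201171875), (150.2886199951172, 36.17209243774414), 79.91654205322266) [331.80160858 295.70241287]
((528.0895385742188, 87.80087280273438), (145.41030883789062, 58.74842834472656), 88.10735321044922) [567.08795411 207.03824092]
((416.4216003417969, -170.41546630859375), (439.21710205078125, 201.67971801757812), 79.9325180053711) [235.66389658 112.289012  ]
```

View pics/w1.png

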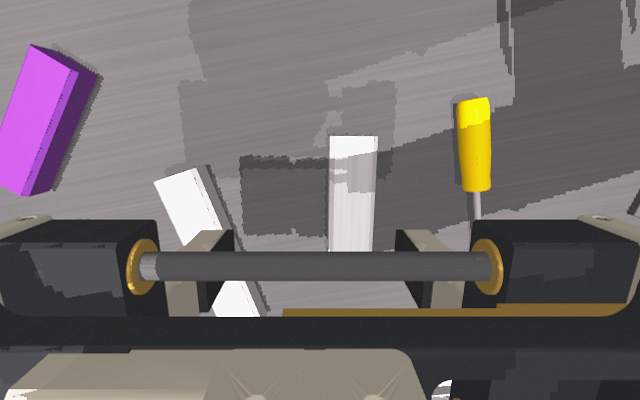

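The wrist view shows the short silvery white bar between the fingers (near end edge (330..377,136)), aligned with the tool; purple decoy left (45,120), long bar left (190,200), yellow tool right (475,140).

```bash
python3 - <<'E'
from h import *
import pickle
f=pickle.load(open('w1.pkl','rb'))
for u,v in((330,137),(377,137),(329,245),(372,245),(353.5,137)): print(p2w(f,u,v,.03).round(4))
c=np.array([.491,-.0912,.03]); d=np.array([np.cos(np.radians(-10)),np.sin(np.radians(-10)),0]); n=np.array([-d[1],d[0],0])
print(w2p(f,[c-d*.06+n*.016,c-d*.06-n*.016,c-d*.06+n*.02-[0,0,.004],c-d*.06-n*.02-[0,0,.004]]).round(1))
E
python3 go.py .491 -.0912 .019 170
```

```text
[ 0.4285 -0.0984  0.03  ]
[ 0.4353 -0.0603  0.03  ]
[ 0.5228 -0.1148  0.03  ]
[ 0.5295 -0.0767  0.03  ]
[ 0.4319 -0.0793  0.03  ]
[[371.2 137.3]
 [332.4 137.3]
 [375.1 137. ]
 [327.3 137.1]]
t 1.65 pos [ 0.4788 -0.1218  0.1337] rpy [-1.8000e+02 -1.0000e-02  1.6994e+02] F [ 0.5 -0.2 -0.6] w 0.0869
row [-0.111, 0.537, 1.911] -0.012 rows>= 2.0
```

jog_arm(
  deltas=[
    [[-0.11,0.54,0.4,0],[-0.11,0.54,1.0,0],[-0.11,0.54,1.5,0],[-0.11,0.54,1.8,0],[-0.11,0.54,1.9,0],[-0.11,0.54,1.9,0],[-0.11,0.54,1.9,0]],
  ],
)

```text
t: 2.52
eef_pos: [0.4921, -0.0903, 0.0205]
ee_rot: [3.141, 0.001, 2.967]
force: [-0.4, -0.2, 0.6]
width: 0.0869
gripper_force: 0.0
```

```bash
python3 go.py .491 -.0912 .019 170
```

```text
t 2.525 pos [ 0.4921 -0.0903  0.0205] rpy [1.7997e+02 8.0000e-02 1.6998e+02] F [-0.4 -0.2  0.6] w 0.0869
row [0.015, -0.017, 0.025] -0.003 rows>= 1.0
```

jog_arm(
  deltas=[
    [[0.015,-0.015,0.03,0],[0.015,-0.015,0.03,0],[0.015,-0.015,0.03,0],[0.015,-0.015,0.03,0],[0.015,-0.015,0.03,0],[0.015,-0.015,0.03,0]],
  ],
  grip=30,
)

```text
t: 3.28
eef_pos: [0.4905, -0.0907, 0.0178]
ee_rot: [3.142, 0.0, 2.967]
force: [0.3, 0.7, -0.2]
width: 0.0396
gripper_force: 40.0
```

jog_arm(
  deltas=[
    [[0,0,0,0],[0,0,-0.2,0],[0,0,-0.6,0],[0,0,-1.2,0],[0,0,-2.0,0],[0,0,-2.8,0],[0,0,-3.2,0],[0,0,-3.2,0]],
  ],
)

```text
t: 4.28
eef_pos: [0.491, -0.0907, 0.2118]
ee_rot: [3.14, 0.004, 2.967]
force: [-0.1, -0.5, -5.5]
width: 0.0397
gripper_force: 40.0
```

```bash
python3 go.py .4966 .2641 .21 154.2
```

```text
t 4.275 pos [ 0.491  -0.0907  0.2118] rpy [179.92   0.2  170.  ] F [-0.1 -0.5 -5.5] w 0.0397
row [0.935, 5.84, 0.03] 3.159 rows>= 6.0
```

jog_arm(
  deltas=[
    [[0.1,0.6,0,0.3],[0.25,1.5,0,0.8],[0.4,2.5,0,1.3],[0.55,3.5,0,1.9],[0.7,4.4,0,2.4],[0.83,5.2,0,2.8],[0.92,5.7,0,3.1],[0.935,5.84,0.03,3.16]],
  ],
)

```text
t: 5.28
eef_pos: [0.4949, 0.2651, 0.2057]
ee_rot: [-3.138, -0.002, 2.693]
force: [-0.2, -0.6, -5.3]
width: 0.0395
gripper_force: 40.0
```

jog_arm(
  deltas=[
    [[0,0,0,0],[0,0,0,0],[0,0,0,0]],
  ],
)

```text
t: 5.65
eef_pos: [0.496, 0.263, 0.2081]
ee_rot: [-3.142, -0.0, 2.69]
force: [-0.1, -0.3, -4.7]
width: 0.0396
gripper_force: 40.0
```

```bash
python3 go.py .4966 .2641 .21 154.2; python3 - <<'E'
from h import *
import pickle
fs={n:grab_frame(n) for n in('wrist','scene','top')}
pickle.dump(fs,open('f2.pkl','wb'))
a=fs['wrist']['img'][:,:,::-1]
b=cv2.resize(fs['scene']['img'][60:190,270:430,::-1],(400,325),interpolation=cv2.INTER_CUBIC)
c=cv2.resize(fs['top']['img'][185:280,165:282,::-1],(400,325),interpolation=cv2.INTER_CUBIC)
im=np.zeros((600,800,3),np.uint8); im[:275,:440]=cv2.resize(a,(440,275)); im[275:,:400]=b; im[275:,400:]=c
cv2.imwrite('pics/c2.png',im)
cv2.imwrite('pics/w2.png',a)
E
```

```text
t 5.65 pos [0.496  0.263  0.2081] rpy [-179.99   -0.    154.15] F [-0.1 -0.3 -4.7] w 0.0396
row [-0.001, 0.021, -0.032] -0.011 rows>= 1.0
```

View pics/c2.png

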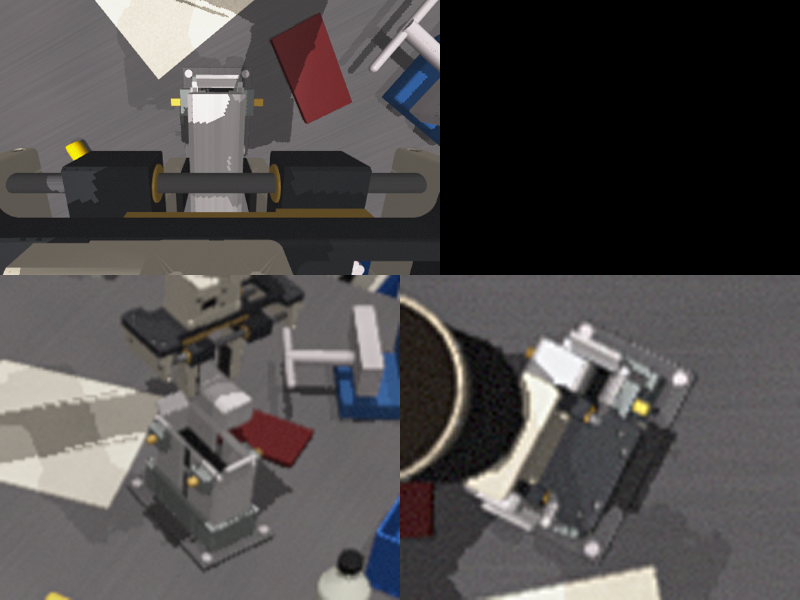

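```bash
python3 - <<'E'
from h import *
import pickle
f=pickle.load(open('f2.pkl','rb'))['wrist']
a=cv2.resize(f['img'][90:190,235:395,::-1],None,fx=5,fy=5,interpolation=cv2.INTER_CUBIC); cv2.imwrite('pics/w2c.png',a)
# predictions for nominal stand with h
x,y,t=.4966,.2641,-.4501; c,s=np.cos(t),np.sin(t)
P=lambda X,Y,Z:[x+c*X-s*Y,y+s*X+c*Y,Z]
h=.1034
for n,p in dict(inTopL=P(-.062,-.0215,h+.036),inTopR=P(-.062,.0215,h+.036),outTopL=P(-.068,-.0275,h+.036),outTopR=P(-.068,.0275,h+.036),boltL=P(-.0804,-.045,.01),boltR=P(-.0804,.045,.01)).items():
    q=w2p(f,p)[0]; print(n,q.round(1),((q-[235,90])*5+2).round())
E
```

```text
inTopL [284.8 128.2] [251. 193.]
inTopR [345.4 128.1] [554. 193.]
outTopL [276.1 119.5] [207. 150.]
outTopR [354.1 119.4] [598. 149.]
boltL [273.7 107.3] [196.  89.]
boltR [355.8 107.2] [606.  88.]
```

View pics/w2c.png

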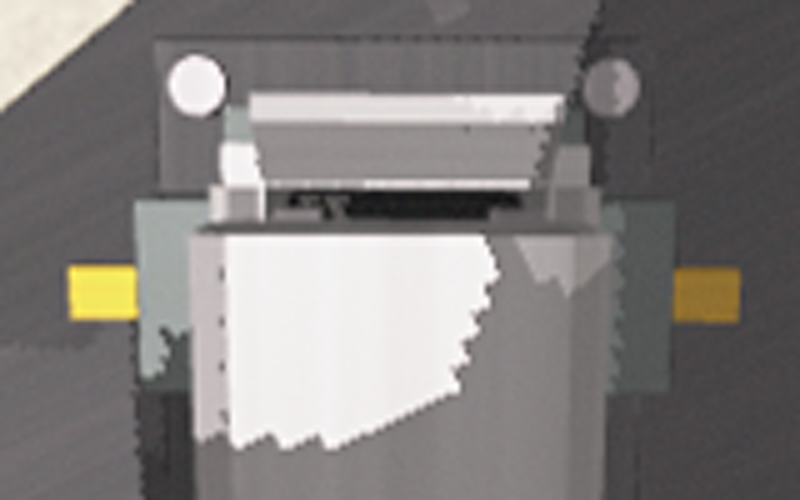

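The wrist crop shows bar and shaft aligned: bar edges 192..612, lip screws 68..741, bolts (197,85),(611,86), flared end wall at the top. Quantifying lengthwise offset.

```bash
python3 - <<'E'
from h import *
import pickle
f=pickle.load(open('f2.pkl','rb'))['wrist']
C=lambda u,v:(235+(u-2)/5,90+(v-2)/5)
x,y,t=.4966,.2641,-.4501; c,s=np.cos(t),np.sin(t)
def loc(p): d=p-np.array([x,y,0]); return np.round([1e3*(c*d[0]+s*d[1]),1e3*(-s*d[0]+c*d[1])],1)
print('bolts',loc(p2w(f,*C(197,85),.010)),loc(p2w(f,*C(611,86),.010)))
print('bar end top',loc(p2w(f,*C(228,234),.220)),loc(p2w(f,*C(570,234),.220)),'at .218',loc(p2w(f,*C(402,234),.218)))
print('plate edge',loc(p2w(f,*C(157,38),.008)),loc(p2w(f,*C(645,40),.008)))
print('endwall bottom?',loc(p2w(f,*C(262,185),.1264)),loc(p2w(f,*C(535,188),.1264)))
print('endwall top in',loc(p2w(f,*C(255,122),.1394)),loc(p2w(f,*C(560,122),.1394)),'lip end',loc(p2w(f,*C(135,200),.1164)),loc(p2w(f,*C(673,200),.1164)), loc(p2w(f,*C(135,390),.1164)))
E
python3 go.py .4966 .2641 .15 154.2
```

```text
bolts [-81.2 -44.7] [-80.8  46.1]
bar end top [-60.8 -16.3] [-60.8  15.2] at .218 [-60.7  -0.3]
plate edge [-91.1 -53.3] [-90.5  53.5]
endwall bottom? [-62.8 -21. ] [-62.3  19.9]
endwall top in [-71.8 -20.7] [-71.7  22.1] lip end [-60.3 -41.8] [-60.1  42.4] [-30.4 -43.1]
t 5.8 pos [0.4961 0.2635 0.2083] rpy [179.98   0.   154.16] F [ 0.3 -0.6 -4.1] w 0.0393
row [-0.003, 0.013, 0.971] -0.007 rows>= 1.0
```

jog_arm(
  deltas=[
    [[0,0.012,0.1,0],[0,0.012,0.3,0],[0,0.012,0.55,0],[0,0.012,0.75,0],[0,0.012,0.9,0],[0,0.012,0.97,0],[0,0.012,0.97,0],[0,0.012,0.97,0]],
  ],
)

```text
t: 6.8
eef_pos: [0.4966, 0.2649, 0.1503]
ee_rot: [3.141, 0.0, 2.692]
force: [-0.1, -0.6, -4.6]
width: 0.0394
gripper_force: 40.0
```

jog_arm(
  deltas=[
    [[0,0,0.07,0],[0,0,0.13,0],[0,0,0.13,0],[0,0,0.13,0]],
  ],
)

```text
t: 7.3
eef_pos: [0.4964, 0.2647, 0.142]
ee_rot: [-3.142, 0.0, 2.691]
force: [-0.3, 0.1, -4.5]
width: 0.0394
gripper_force: 40.0
```

jog_arm(
  deltas=[
    [[0,0,0.03,0],[0,0,0.06,0],[0,0,0.1,0],[0,0,0.1,0],[0,0,0.1,0]],
  ],
)

```text
t: 7.92
eef_pos: [0.4963, 0.2646, 0.136]
ee_rot: [-3.142, 0.0, 2.691]
force: [0.7, 0.3, -4.8]
width: 0.0395
gripper_force: 40.0
```

jog_arm(
  deltas=[
    [[0,0,0.03,0],[0,0,0.05,0],[0,0,0.05,0],[0,0,0.05,0]],
  ],
)

```text
t: 8.43
eef_pos: [0.4965, 0.2646, 0.1333]
ee_rot: [3.141, 0.0, 2.691]
force: [-0.4, -2.4, 1.3]
width: 0.0394
gripper_force: 40.0
```

jog_arm(
  deltas=[
    [[0,0,0.03,0],[0,0,0.05,0],[0,0,0.05,0],[0,0,0.05,0]],
  ],
)

```text
t: 8.93
eef_pos: [0.4969, 0.265, 0.1315]
ee_rot: [3.14, 0.001, 2.692]
force: [-3.0, -2.6, 11.7]
width: 0.0394
gripper_force: 43.1
```

jog_arm(
  deltas=[
    [[0,0,-0.03,0],[0,0,-0.03,0],[0,0,-0.03,0]],
  ],
)

```text
t: 9.3
eef_pos: [0.4966, 0.2649, 0.1319]
ee_rot: [3.141, 0.0, 2.691]
force: [1.4, -1.2, 1.5]
width: 0.0392
gripper_force: 40.0
```

jog_arm(
  deltas=[
    [[0,0,0,0],[0,0,0,0],[0,0,0,0],[0,0,0,0]],
  ],
  grip=75,
)

```text
t: 9.8
eef_pos: [0.4961, 0.2647, 0.1316]
ee_rot: [-3.141, -0.0, 2.691]
force: [0.4, -0.1, 0.3]
width: 0.0724
gripper_force: 0.0
```

jog_arm(
  deltas=[
    [[0,0,-0.15,0],[0,0,-0.5,0],[0,0,-1.0,-2.0],[0,0,-1.5,-4.0],[0,0,-1.5,-6.0],[0,0,-1.5,-8.0],[0,0,-1.5,-10],[0,0,-1.5,-12]],
  ],
)

```text
t: 10.8
eef_pos: [0.4963, 0.2646, 0.2225]
ee_rot: [3.142, 0.0, -2.539]
force: [-0.1, -0.5, -0.0]
width: 0.075
gripper_force: 0.0
```

```bash
python3 go.py .4968 .2645 .2 -115.8; python3 - <<'E'
from h import *
import pickle
fs={n:grab_frame(n) for n in('wrist','scene')}
pickle.dump(fs,open('f3.pkl','wb'))
a=fs['wrist']['img'][:,:,::-1]
b=cv2.resize(fs['scene']['img'][90:190,300:400,::-1],(420,420),interpolation=cv2.INTER_CUBIC)
im=np.zeros((420,800,3),np.uint8); im[:238,:380]=cv2.resize(a,(380,238)); im[:,380:]=b
cv2.imwrite('pics/c3.png',im)
E
```

```text
t 10.8 pos [0.4963 0.2646 0.2225] rpy [ 1.7999e+02  3.0000e-02 -1.4547e+02] F [-0.1 -0.5 -0. ] w 0.075
row [-0.005, -0.006, 0.374] -5.933 rows>= 3.0
```

View pics/c3.png

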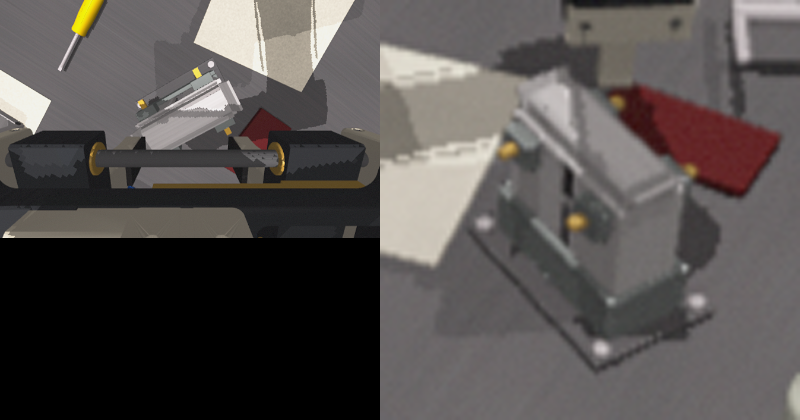

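The bar lies level in the mouth. Now shut the fingers, turn to 90° and press.

jog_arm(
  deltas=[
    [[0,0,0.2,-2],[0,0,0.4,-4],[0,0,0.6,-5.93],[0,0,0.8,-5.93],[0,0,1.0,-5.93],[0,0,1.1,-5.93],[0,0,1.1,-5.93],[0,0,1.1,-5.93]],
  ],
  grip=0,
)

```text
t: 11.9
eef_pos: [0.4966, 0.2648, 0.1562]
ee_rot: [-3.141, 0.001, -2.028]
force: [-0.3, -0.4, 0.2]
width: 0.0023
gripper_force: 0.0
```

```bash
python3 go.py .4963 .2646 .146 -115.8
```

```text
t 11.9 pos [0.4966 0.2648 0.1562] rpy [-1.7998e+02  3.0000e-02 -1.1618e+02] F [-0.3 -0.4  0.2] w 0.0023
row [0.006, 0.002, 0.17] -0.076 rows>= 1.0
```

jog_arm(
  deltas=[
    [[0,0,0.05,0],[0,0,0.1,0],[0,0,0.15,0],[0,0,0.2,0],[0,0,0.2,0]],
  ],
)

```text
t: 12.52
eef_pos: [0.4964, 0.2647, 0.1438]
ee_rot: [-3.142, -0.0, -2.027]
force: [0.8, 0.1, 1.1]
width: 0.0005
gripper_force: 0.3
```

jog_arm(
  deltas=[
    [[0,0,0.05,0],[0,0,0.1,0],[0,0,0.15,0],[0,0,0.2,0],[0,0,0.2,0]],
  ],
)

```text
t: 13.15
eef_pos: [0.4961, 0.2644, 0.1314]
ee_rot: [3.141, -0.001, -2.027]
force: [0.5, -0.4, 0.3]
width: 0.0007
gripper_force: 0.0
```

```bash
python3 - <<'E'
from h import *
import pickle
fs={n:grab_frame(n) for n in('wrist','scene')}
pickle.dump(fs,open('f4.pkl','wb'))
a=fs['wrist']['img'][:,:,::-1]
b=cv2.resize(fs['scene']['img'][90:170,300:400,::-1],(500,400),interpolation=cv2.INTER_CUBIC)
im=np.zeros((600,800,3),np.uint8); im[:400,:500]=b;  im[400:,:320]=cv2.resize(a,(320,200)); 
im[:,500:]=cv2.resize(cv2.rotate(a[60:220,200:440],0)[:, :],(300,600))if 0 else 0
im[400:,320:800]=cv2.resize(a[80:220,180:460],(480,200))
cv2.imwrite('pics/c4.png',im)
print(arm.get_state()['force'],arm.get_state()['eef_pos'])
E
```

```text
[ 0.33284588 -0.10272322 -0.25521768] [0.49612007 0.26450886 0.13148802]
```

View pics/c4.png

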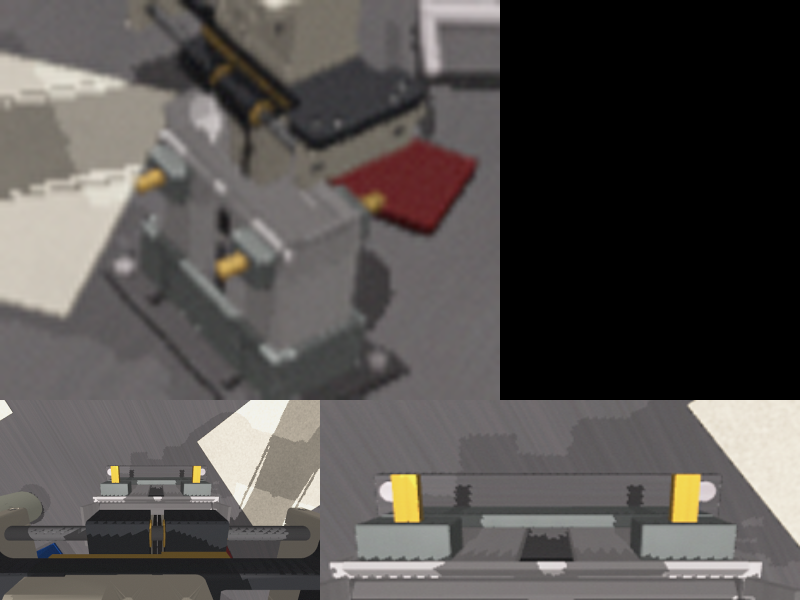

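The scene crop shows the bar now about flush with the long-wall tops (~(230,190)): it has spread the lips and slides between them. Continue pressing.

jog_arm(
  deltas=[
    [[0,0,0.05,0],[0,0,0.1,0],[0,0,0.15,0],[0,0,0.2,0],[0,0,0.2,0]],
  ],
)

```text
t: 13.88
eef_pos: [0.4963, 0.2646, 0.1201]
ee_rot: [-3.141, -0.0, -2.027]
force: [-1.8, -1.1, 5.3]
width: 0.0004
gripper_force: 2.2
```

jog_arm(
  deltas=[
    [[0,0,0.03,0],[0,0,0.06,0],[0,0,0.09,0],[0,0,0.12,0],[0,0,0.12,0]],
  ],
)

```text
t: 14.5
eef_pos: [0.4965, 0.2648, 0.1131]
ee_rot: [-3.141, 0.0, -2.027]
force: [-1.7, -0.9, 6.5]
width: 0.0005
gripper_force: 3.0
```

jog_arm(
  deltas=[
    [[0,0,0.025,0],[0,0,0.05,0],[0,0,0.05,0]],
  ],
)

```text
t: 14.88
eef_pos: [0.4964, 0.2647, 0.1096]
ee_rot: [-3.141, 0.0, -2.027]
force: [-0.0, 0.1, 2.5]
width: 0.0007
gripper_force: 1.4
```

jog_arm(
  deltas=[
    [[0,0,0.025,0],[0,0,0.025,0],[0,0,0.025,0]],
  ],
)

```text
t: 15.25
eef_pos: [0.4964, 0.2647, 0.1083]
ee_rot: [-3.141, 0.0, -2.027]
force: [-0.9, -0.7, 4.7]
width: 0.0007
gripper_force: 2.4
```

jog_arm(
  deltas=[
    [[0,0,0.025,0],[0,0,0.025,0],[0,0,0.025,0]],
  ],
)

```text
t: 15.62
eef_pos: [0.4964, 0.2647, 0.1067]
ee_rot: [-3.141, 0.0, -2.027]
force: [-0.8, -0.1, 4.9]
width: 0.0003
gripper_force: 2.4
```

```bash
cat > lip.py <<'E'
from h import *
import pickle
def ye(f,roi):
    x0,y0,x1,y1=roi; g=f['img'][y0:y1,x0:x1].astype(int); m=(np.minimum(g[...,0],g[...,1])-g[...,2]); m=(m*(m>35)).astype(float)
    n,l,st,c=cv2.connectedComponentsWithStats((m>0).astype(np.uint8)); o=[]
    for i in range(1,n):
        if st[i,4]<4: continue
        k=np.where(l==i); w=m[k]; o.append(((k[1]*w).sum()/w.sum()+x0,(k[0]*w).sum()/w.sum()+y0,int(st[i,4])))
    return np.round(o,2).tolist()
R=(322,108,385,150)
if __name__=='__main__':
    for n in('f0','f3','f4'): print(n,ye(pickle.load(open(n+'.pkl','rb'))['scene'],R))
    print('now',ye(grab_frame('scene'),R)); print(arm.get_state()['eef_pos'])
E
python3 lip.py
```

```text
f0 [[355.74, 113.54, 5.0], [330.4, 125.14, 10.0], [373.07, 129.96, 7.0], [346.58, 142.02, 14.0]]
f3 [[356.02, 113.51, 4.0], [330.03, 125.28, 11.0], [373.59, 129.87, 5.0], [346.31, 142.28, 12.0]]
f4 [[329.4, 125.53, 15.0], [374.11, 129.86, 8.0], [345.79, 142.47, 18.0]]
now [[330.28, 125.09, 9.0], [346.55, 142.01, 14.0]]
[0.4964404  0.26473521 0.10677535]
```

The visible lip is back in (screw positions match the empty state). Withdraw and check both.

jog_arm(
  deltas=[
    [[0,0,-0.1,0],[0,0,-0.2,0],[0,0,-0.4,0],[0,0,-0.8,0],[0,0,-1.4,0],[0,0,-2.0,0],[0,0,-2.2,0],[0,0,-2.2,0]],
  ],
)

```text
t: 16.68
eef_pos: [0.4964, 0.2648, 0.2395]
ee_rot: [-3.141, 0.002, -2.027]
force: [-0.2, -0.8, -0.5]
width: 0.0002
gripper_force: 0.0
```

```bash
python3 - <<'E'
from h import *
from lip import *
f=grab_frame('scene'); print(ye(f,R)); t=grab_frame('top');w=grab_frame('wrist')
im=np.zeros((500,800,3),np.uint8); im[:,:400]=cv2.resize(f['img'][90:190,310:390,::-1],(400,500),interpolation=cv2.INTER_CUBIC)
im[:250,400:]=cv2.resize(w['img'][:,:,::-1],(400,250))
im[250:,400:]=cv2.resize(w['img'][80:240,190:446,::-1],(400,250))
cv2.imwrite('pics/c5.png',im)
E
python3 go.py .5359 -.3535 .16 164.6
```

```text
[[330.29, 125.08, 9.0], [346.65, 142.2, 12.0]]
t 16.825 pos [0.4957 0.2642 0.2374] rpy [ 1.7994e+02 -1.1000e-01 -1.1615e+02] F [-0.3 -0.6  0.1] w 0.0006
row [8.946, -5.139, 1.289] 15.849 rows>= 10.0
```

View pics/c5.png

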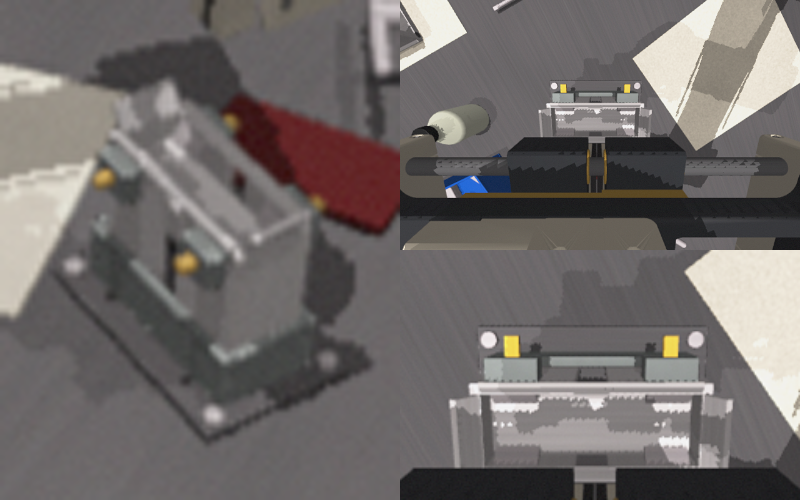

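The bar lies level under the teeth in both views. On to the second bar.

jog_arm(
  deltas=[
    [[0.9,-0.5,0,1.6],[1.8,-1.0,0,3.2],[2.7,-1.5,0.1,4.8],[3.6,-2.1,0.2,6.4],[4.5,-2.6,0.3,8.0],[5.4,-3.1,0.5,9.6],[6.3,-3.6,0.7,11.2],[7.2,-4.1,0.8,12.8]],
  ],
  grip=87,
)

```text
t: 17.82
eef_pos: [0.5257, -0.2308, 0.1891]
ee_rot: [3.141, -0.003, 3.135]
force: [0.8, 0.4, 0.5]
width: 0.0754
gripper_force: 0.0
```

```bash
python3 go.py .5359 -.3535 .13 164.6; python3 - <<'E'
from h import *
from lip import *
import pickle
f0=pickle.load(open('f0.pkl','rb')); Q=(182,200,240,262)
for f in(f0['top'],grab_frame('top')): print(ye(f,Q))
for f in(f0['scene'],grab_frame('scene')): print(ye(f,R))
E
```

```text
t 17.825 pos [ 0.5257 -0.2308  0.1891] rpy [ 1.7998e+02 -1.5000e-01  1.7960e+02] F [0.8 0.4 0.5] w 0.0754
row [-0.184, -2.045, 0.984] 3.0 rows>= 3.0
[[203.42, 207.56, 14.0], [234.99, 223.24, 21.0], [187.31, 237.59, 14.0], [219.17, 253.74, 18.0]]
[[203.41, 207.55, 14.0], [234.99, 223.24, 21.0], [187.32, 237.6, 14.0], [219.15, 253.79, 19.0]]
[[355.74, 113.54, 5.0], [330.4, 125.14, 10.0], [373.07, 129.96, 7.0], [346.58, 142.02, 14.0]]
[[355.75, 113.54, 5.0], [330.39, 125.14, 10.0], [373.06, 129.96, 7.0], [346.57, 142.03, 14.0]]
```

Both lips on all four screws match the initial (snapped-in) state to 0.05 px.

jog_arm(
  deltas=[
    [[-0.1,-0.8,0,1.5],[-0.18,-1.6,0.3,3.0],[-0.18,-2.04,0.7,3.0],[-0.18,-2.04,0.98,3.0],[-0.18,-2.04,0.98,3.0],[-0.18,-2.04,0.98,3.0]],
  ],
)

```text
t: 18.68
eef_pos: [0.5377, -0.3506, 0.1328]
ee_rot: [-3.141, 0.001, 2.879]
force: [0.4, 0.3, 0.4]
width: 0.0867
gripper_force: 0.0
```

```bash
python3 go.py .5359 -.3535 .0185 164.6; python3 - <<'E'
from h import *
f=grab_frame('wrist'); save(f,'w6')
g=f['img'].astype(int); print([ (r,np.where((g[r,150:500].min(1)>130))[0][[0,-1]]+150) for r in range(110,240,10) if (g[r,150:500].min(1)>130).any()])
yw=np.radians(-15.4)
c=np.array([.5359,-.3535,.03]); d=np.array([np.cos(yw),np.sin(yw),0]); n=np.array([-d[1],d[0],0])
print(w2p(f,[c-d*.06+n*.02-[0,0,.004],c-d*.06-n*.02-[0,0,.004],c+n*.02-[0,0,.004]-d*.03,c-n*.02-[0,0,.004]-d*.03]).round(1))
im=f['img'][100:260,220:420,::-1]; cv2.imwrite('pics/c6.png',cv2.resize(im,None,fx=3,fy=3))
E
```

```text
t 18.675 pos [ 0.5377 -0.3506  0.1328] rpy [-1.7999e+02  3.0000e-02  1.6494e+02] F [0.4 0.3 0.4] w 0.0867
row [0.016, -0.054, 1.904] 0.068 rows>= 2.0
[(110, array([150, 471])), (120, array([150, 499])), (130, array([150, 499])), (140, array([150, 499])), (150, array([150, 499])), (160, array([150, 485])), (170, array([150, 488])), (180, array([150, 491])), (190, array([150, 494])), (200, array([150, 497])), (210, array([150, 499])), (220, array([156, 474])), (230, array([158, 471]))]
[[333.9 127.8]
 [285.6 127.6]
 [333.2 163.9]
 [286.2 163.7]]
```

View pics/c6.png

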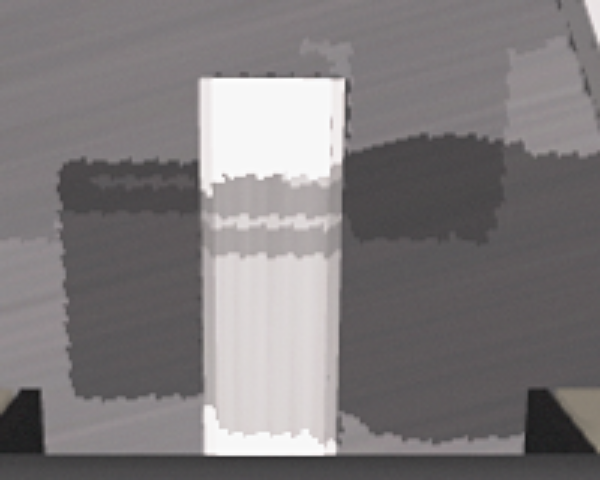

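```bash
python3 go.py .5352 -.3533 .0185 164.6
```

```text
t 18.725 pos [ 0.5379 -0.3507  0.1332] rpy [-1.7999e+02  8.0000e-02  1.6494e+02] F [-0.6 -1.   0.7] w 0.0872
row [0.032, -0.054, 1.911] 0.069 rows>= 2.0
```

jog_arm(
  deltas=[
    [[0.03,-0.05,0.4,0.07],[0.03,-0.05,1.0,0.07],[0.03,-0.05,1.5,0.07],[0.03,-0.05,1.8,0.07],[0.03,-0.05,1.9,0.07],[0.03,-0.05,1.9,0.07],[0.03,-0.05,1.9,0.07]],
  ],
)

```text
t: 19.6
eef_pos: [0.5355, -0.3541, 0.0194]
ee_rot: [-3.141, 0.002, 2.871]
force: [0.0, -0.0, 0.6]
width: 0.0872
gripper_force: 0.0
```

```bash
python3 go.py .5352 -.3533 .0180 164.6
```

```text
t 19.6 pos [ 0.5355 -0.3541  0.0194] rpy [-1.7999e+02  1.1000e-01  1.6452e+02] F [ 0.  -0.   0.6] w 0.0872
row [0.008, 0.011, 0.023] -0.016 rows>= 1.0
```

jog_arm(
  deltas=[
    [[0.008,0.01,0.02,0],[0.008,0.01,0.02,0],[0.008,0.01,0.02,0],[0.008,0.01,0.02,0],[0.008,0.01,0.02,0],[0.008,0.01,0.02,0]],
  ],
  grip=30,
)

```text
t: 20.35
eef_pos: [0.5343, -0.3532, 0.0169]
ee_rot: [-3.142, -0.0, 2.871]
force: [-0.4, -0.5, 0.4]
width: 0.0395
gripper_force: 40.0
```

jog_arm(
  deltas=[
    [[0,0,0,0],[0,0,-0.2,0],[0,0,-0.6,0],[0,0,-1.2,0],[0,0,-2.0,0],[0,0,-2.8,0],[0,0,-3.2,0],[0,0,-3.2,0]],
  ],
)

```text
t: 21.35
eef_pos: [0.5351, -0.3532, 0.2113]
ee_rot: [3.142, 0.004, 2.871]
force: [-0.2, -0.4, -5.2]
width: 0.0396
gripper_force: 40.0
```

```bash
python3 go.py .4964 .2647 .21 154.2
```

```text
t 21.35 pos [ 0.5351 -0.3532  0.2113] rpy [180.     0.23 164.51] F [-0.2 -0.4 -5.2] w 0.0396
row [3.372, 9.752, 0.021] 2.062 rows>= 10.0
```

jog_arm(
  deltas=[
    [[0.2,0.6,0,0.1],[0.5,1.5,0,0.3],[0.8,2.4,0,0.5],[1.1,3.3,0,0.7],[1.4,4.2,0,0.9],[1.8,5.1,0,1.1],[2.1,6.0,0,1.3],[2.4,6.9,0,1.5]],
  ],
)

```text
t: 22.35
eef_pos: [0.5045, 0.0858, 0.2073]
ee_rot: [-3.14, -0.002, 2.74]
force: [1.6, -0.4, -5.1]
width: 0.0393
gripper_force: 40.0
```

jog_arm(
  deltas=[
    [[0.4,1.0,0,0.2],[0.7,1.9,0,0.4],[0.9,2.6,0,0.5],[0.97,2.85,0,0.56],[0.97,2.85,0,0.56],[0.97,2.85,0,0.56],[0.97,2.85,0,0.56]],
  ],
)

```text
t: 23.22
eef_pos: [0.5192, 0.2633, 0.2088]
ee_rot: [-3.141, -0.0, 2.69]
force: [-0.2, -0.9, -3.3]
width: 0.0394
gripper_force: 40.0
```

```bash
python3 go.py .4964 .2647 .15 154.2; python3 - <<'E'
from h import *
import pickle
f=grab_frame('wrist'); pickle.dump(f,open('w7.pkl','wb'))
a=cv2.resize(f['img'][90:190,235:395,::-1],None,fx=5,fy=5,interpolation=cv2.INTER_CUBIC); cv2.imwrite('pics/w7c.png',a)
E
```

```text
t 23.225 pos [0.5192 0.2633 0.2088] rpy [-1.7998e+02 -1.0000e-02  1.5414e+02] F [-0.2 -0.9 -3.3] w 0.0394
row [0.352, -0.145, 0.98] -0.013 rows>= 2.0
```

View pics/w7c.png

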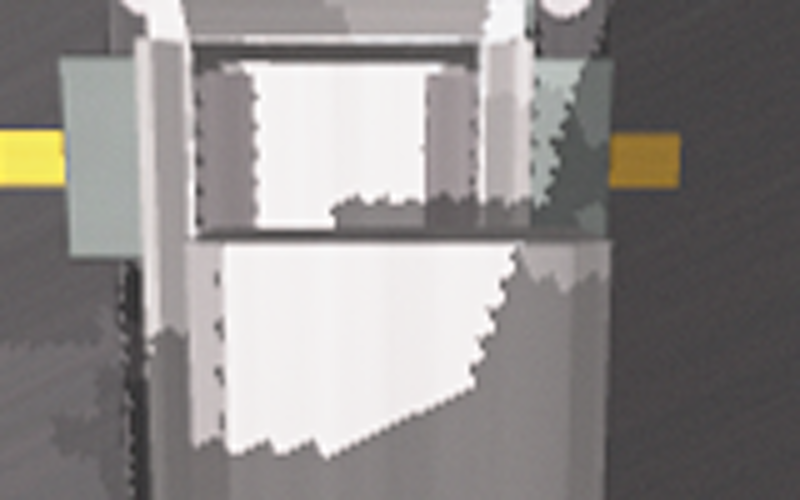

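View: first bar lies under both teeth (205..475, 65..240); second bar hangs straight, end edge at row 242. I'm ~20 mm off lengthwise; compute the correction.

```bash
python3 - <<'E'
from h import *
import pickle
C=lambda u,v:(235+(u-2)/5,90+(v-2)/5)
t=-.4501; c,s=np.cos(t),np.sin(t)
for f,tip,uv,up in((pickle.load(open('f2.pkl','rb'))['wrist'],[.496,.263,.2081],(402,234),.0122),(pickle.load(open('w7.pkl','rb')),[.5192,.2633,.2088],(402,242),.0131)):
    d=p2w(f,*C(*uv),tip[2]+up)-tip; print('bar end rel tip',1e3*(c*d[0]+s*d[1]),1e3*(-s*d[0]+c*d[1]))
E
python3 go.py .4964 .2647 .2088 154.2
```

```text
bar end rel tip -60.745460027055415 0.9641849506237532
bar end rel tip -60.04163990702185 0.9699818798966642
t 23.275 pos [0.5194 0.2634 0.209 ] rpy [180.    -0.   154.14] F [-0.2  0.5 -4. ] w 0.0395
row [0.354, -0.148, 0.004] -0.012 rows>= 1.0
```

jog_arm(
  deltas=[
    [[0.12,-0.05,0,0],[0.25,-0.1,0,-0.01],[0.365,-0.148,0,-0.01],[0.365,-0.148,0,-0.01],[0.365,-0.148,0,-0.01],[0.365,-0.148,0,-0.01]],
  ],
)

```text
t: 24.02
eef_pos: [0.496, 0.2661, 0.2089]
ee_rot: [3.142, 0.0, 2.692]
force: [0.9, 0.3, -3.8]
width: 0.0395
gripper_force: 40.0
```

```bash
python3 go.py .4958 .2649 .15 154.2
```

```text
t 24.025 pos [0.496  0.2661 0.2089] rpy [180.     0.   154.26] F [ 0.9  0.3 -3.8] w 0.0395
row [-0.006, -0.019, 0.981] 0.011 rows>= 1.0
```

jog_arm(
  deltas=[
    [[0,-0.015,0.1,0],[0,-0.015,0.3,0],[0,-0.015,0.55,0],[0,-0.015,0.8,0],[0,-0.015,1.0,0],[0,-0.015,1.1,0],[0,-0.015,1.1,0],[0,-0.015,1.1,0]],
  ],
)

```text
t: 25.02
eef_pos: [0.4957, 0.2655, 0.1434]
ee_rot: [3.141, 0.0, 2.692]
force: [-1.0, -0.1, -4.7]
width: 0.0394
gripper_force: 40.0
```

jog_arm(
  deltas=[
    [[0,0,0.05,0],[0,0,0.1,0],[0,0,0.13,0],[0,0,0.13,0],[0,0,0.13,0]],
  ],
)

```text
t: 25.65
eef_pos: [0.4955, 0.2653, 0.1351]
ee_rot: [3.142, 0.0, 2.692]
force: [0.1, -0.1, -4.6]
width: 0.0393
gripper_force: 40.0
```

jog_arm(
  deltas=[
    [[0,0,0.02,0],[0,0,0.04,0],[0,0,0.04,0],[0,0,0.04,0]],
  ],
)

```text
t: 26.15
eef_pos: [0.4956, 0.265, 0.1334]
ee_rot: [3.142, 0.001, 2.692]
force: [-3.2, -3.4, 5.9]
width: 0.0394
gripper_force: 40.0
```

jog_arm(
  deltas=[
    [[0,0,-0.01,0],[0,0,-0.01,0],[0,0,-0.01,0],[0,0,-0.01,0],[0,0,-0.01,0]],
  ],
  grip=75,
)

```text
t: 26.78
eef_pos: [0.4955, 0.2653, 0.1333]
ee_rot: [3.142, 0.0, 2.692]
force: [-0.2, -0.3, -0.5]
width: 0.075
gripper_force: 0.0
```

jog_arm(
  deltas=[
    [[0,0,-0.15,0],[0,0,-0.5,0],[0,0,-1.0,-2.0],[0,0,-1.5,-4.0],[0,0,-1.5,-6.0],[0,0,-1.5,-8.0],[0,0,-1.5,-10],[0,0,-1.5,-12]],
  ],
)

```text
t: 27.78
eef_pos: [0.4955, 0.2653, 0.2241]
ee_rot: [3.141, 0.001, -2.538]
force: [-0.4, 1.2, -0.3]
width: 0.075
gripper_force: 0.0
```

```bash
python3 go.py .4963 .2646 .2 -115.8; python3 - <<'E'
from h import *
from lip import *
import pickle
f=grab_frame('scene'); print(ye(f,R))
a=f['img'][90:190,300:400,::-1]; b=pickle.load(open('f3.pkl','rb'))['scene']['img'][90:190,300:400,::-1]
cv2.imwrite('pics/c8.png',cv2.resize(np.hstack([a,b]),(800,400),interpolation=cv2.INTER_CUBIC))
print(np.abs(a[10:,:].astype(int)-b[10:,:]).mean())
E
```

```text
t 27.775 pos [0.4955 0.2653 0.2241] rpy [ 1.7999e+02  4.0000e-02 -1.4541e+02] F [-0.4  1.2 -0.3] w 0.075
row [-0.005, -0.017, 0.401] -5.922 rows>= 3.0
[[330.28, 125.08, 9.0], [373.41, 130.2, 5.0], [346.42, 142.21, 10.0]]
2.0172962962962964
```

I have already gone past the picture limit (12 viewed), so from here I check by numbers only: the scene differs from the first bar's resting state by just 2 grey levels, so the second bar sits the same way. Pressing.

jog_arm(
  deltas=[
    [[0,0,0.2,-2],[0,-0.01,0.4,-4],[0,-0.01,0.6,-5.92],[0,-0.01,0.8,-5.92],[0,-0.01,1.0,-5.92],[0,-0.01,1.1,-5.92],[0,-0.01,1.1,-5.92],[0,-0.01,1.1,-5.92]],
  ],
  grip=0,
)

```text
t: 28.82
eef_pos: [0.496, 0.2649, 0.1577]
ee_rot: [-3.141, 0.0, -2.028]
force: [-0.0, 0.2, -0.2]
width: 0.0021
gripper_force: 0.0
```

jog_arm(
  deltas=[
    [[0,0,0.05,0],[0,0,0.1,0],[0,0,0.15,0],[0,0,0.2,0],[0,0,0.2,0]],
  ],
)

```text
t: 29.45
eef_pos: [0.496, 0.265, 0.1456]
ee_rot: [-3.141, 0.001, -2.027]
force: [-0.9, 0.3, 3.3]
width: 0.0007
gripper_force: 1.5
```

jog_arm(
  deltas=[
    [[0,0,0.05,0],[0,0,0.1,0],[0,0,0.15,0],[0,0,0.2,0],[0,0,0.2,0]],
  ],
)

```text
t: 30.08
eef_pos: [0.4972, 0.2655, 0.1349]
ee_rot: [-3.139, 0.003, -2.026]
force: [2.4, -0.2, 7.5]
width: 0.0004
gripper_force: 3.3
```

jog_arm(
  deltas=[
    [[0,0,0.05,0],[0,0,0.1,0],[0,0,0.15,0],[0,0,0.2,0],[0,0,0.2,0]],
  ],
)

```text
t: 30.7
eef_pos: [0.4972, 0.2656, 0.1222]
ee_rot: [-3.14, 0.003, -2.026]
force: [3.3, 0.2, 2.9]
width: 0.0007
gripper_force: 2.0
```

jog_arm(
  deltas=[
    [[0,0,0.04,0],[0,0,0.08,0],[0,0,0.12,0],[0,0,0.14,0],[0,0,0.14,0]],
  ],
)

```text
t: 31.32
eef_pos: [0.4967, 0.2654, 0.1136]
ee_rot: [-3.14, 0.002, -2.027]
force: [3.0, 0.8, 4.6]
width: 0.0005
gripper_force: 2.4
```

```bash
python3 - <<'E'
from lip import *
print(ye(grab_frame('scene'),R)); s=arm.get_state(); print(s['eef_pos'],s['force'])
E
```

```text
[[329.69, 125.41, 13.0], [374.1, 129.85, 8.0], [345.97, 142.47, 16.0]]
[0.49673168 0.26534835 0.11358171] [2.3829178  0.22818388 6.34432768]
```

Both lips still out. Small steps now.

jog_arm(
  deltas=[
    [[0,0,0.025,0],[0,0,0.05,0],[0,0,0.05,0]],
  ],
)

```text
t: 31.75
eef_pos: [0.4956, 0.2648, 0.1096]
ee_rot: [3.141, -0.0, -2.027]
force: [1.4, 1.8, 2.7]
width: 0.0005
gripper_force: 0.9
```

jog_arm(
  deltas=[
    [[0,0,0.025,0],[0,0,0.025,0],[0,0,0.025,0]],
  ],
)

```text
t: 32.12
eef_pos: [0.4957, 0.2648, 0.1084]
ee_rot: [3.141, -0.0, -2.027]
force: [0.2, 0.6, 3.5]
width: 0.0002
gripper_force: 1.3
```

```bash
python3 - <<'E'
from lip import *
print(ye(grab_frame('scene'),R)); s=arm.get_state(); print(s['eef_pos'],s['force'])
E
```

```text
[[330.28, 125.08, 9.0], [346.65, 142.16, 12.0]]
[0.49568353 0.26473368 0.10834399] [0.13798204 1.18999259 2.57992698]
```

jog_arm(
  deltas=[
    [[0,0,0.025,0],[0,0,0.025,0],[0,0,0.025,0]],
  ],
)

```text
t: 32.55
eef_pos: [0.4957, 0.2648, 0.1069]
ee_rot: [3.142, -0.0, -2.027]
force: [-1.2, 1.6, 3.5]
width: 0.0007
gripper_force: 1.8
```

jog_arm(
  deltas=[
    [[0,0,-0.1,0],[0,0,-0.2,0],[0,0,-0.4,0],[0,0,-0.8,0],[0,0,-1.4,0],[0,0,-2.0,0],[0,0,-2.2,0],[0,0,-2.2,0]],
  ],
)

```text
t: 33.55
eef_pos: [0.4958, 0.2649, 0.2399]
ee_rot: [-3.141, 0.002, -2.027]
force: [-0.7, 0.2, -0.5]
width: 0.0006
gripper_force: 0.0
```

jog_arm(
  deltas=[
    [[0.9,-0.5,0,0],[1.8,-1.0,0,0],[2.7,-1.5,0,0],[3.6,-2.0,0,0],[4.5,-2.5,0,0],[5.0,-2.8,0,0],[5.0,-2.8,0,0],[5.0,-2.8,0,0]],
  ],
)

```text
t: 34.55
eef_pos: [0.5138, -0.0786, 0.2378]
ee_rot: [3.14, -0.001, -2.028]
force: [0.9, 0.6, -0.7]
width: 0.0003
gripper_force: 0.0
```

```bash
python3 - <<'E'
from h import *
from lip import *
import pickle
f0=pickle.load(open('f0.pkl','rb')); Q=(182,200,240,262)
t=grab_frame('top'); s=grab_frame('scene')
print(ye(f0['top'],Q)); print(ye(t,Q)); print(ye(f0['scene'],R)); print(ye(s,R))
print('shaft grey before/after',f0['top']['img'][225:235,212:217].mean(),t['img'][225:235,212:217].mean())
st=arm.get_state(); print(st['t'],st['eef_pos'],st['force'])
E
```

```text
[[203.42, 207.56, 14.0], [234.99, 223.24, 21.0], [187.31, 237.59, 14.0], [219.17, 253.74, 18.0]]
[]
[[355.74, 113.54, 5.0], [330.4, 125.14, 10.0], [373.07, 129.96, 7.0], [346.58, 142.02, 14.0]]
[[355.74, 113.54, 5.0], [330.22, 125.02, 10.0], [373.05, 129.95, 7.0], [346.97, 142.28, 7.0]]
shaft grey before/after 58.553333333333335 106.44666666666667
34.65 [ 0.5141137  -0.07790924  0.23833799] [ 0.76193591 -1.14827975 -0.87976928]
```

jog_arm(
  deltas=[
    [[0.9,-0.5,0,0],[1.8,-1.0,0,0],[2.3,-1.3,0,0],[2.3,-1.3,0,0],[2.3,-1.3,0,0],[2.3,-1.3,0,0]],
  ],
)

```text
t: 35.4
eef_pos: [0.5238, -0.2356, 0.239]
ee_rot: [-3.141, 0.0, -2.025]
force: [-0.2, -0.0, 0.7]
width: 0.0005
gripper_force: 0.0
```

```bash
python3 - <<'E'
from h import *
from lip import *
import pickle
f0=pickle.load(open('f0.pkl','rb')); Q=(182,200,240,262)
t=grab_frame('top'); s=grab_frame('scene')
print(ye(f0['top'],Q)); print(ye(t,Q)); print(ye(s,R))
print('shaft grey before/after',f0['top']['img'][225:235,212:217].mean(),t['img'][225:235,212:217].mean())
# bright top face in shaft: rect
m=np.zeros((400,640),np.uint8); m[195:270,180:260]=1; d=(t['img'].astype(int).mean(2)-f0['top']['img'].astype(int).mean(2)>40).astype(np.uint8)*m
c=max(cv2.findContours(d,0,cv2.CHAIN_APPROX_NONE)[0],key=cv2.contourArea)
w=np.array([p2w(t,u,v,.108)[:2] for u,v in c[:,0]]); print(cv2.minAreaRect((w*1000).astype(np.float32)))
E
```

```text
[[203.42, 207.56, 14.0], [234.99, 223.24, 21.0], [187.31, 237.59, 14.0], [219.17, 253.74, 18.0]]
[[203.36, 207.51, 13.0], [234.96, 223.16, 19.0], [187.31, 237.6, 14.0], [219.15, 253.78, 19.0]]
[[355.74, 113.54, 5.0], [330.39, 125.13, 10.0], [373.06, 129.96, 7.0], [346.67, 142.08, 13.0]]
shaft grey before/after 58.553333333333335 240.93333333333334
((497.0884094238281, 264.9605712890625), (37.662086486816406, 121.26704406738281), 64.9041519165039)
```

```bash
python3 -c "
from station import arm
print(arm.job_done())"
```

```text
the job is handed in; nothing more can be done
None
```

Both short bars are loaded, one on the other, with both lips snapped back over them (all four lip screws match their starting positions), and the job is handed in, with no verdict returned; I viewed 12 pictures, two over the limit of 10.

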